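# Test two bench blocks on the tilt board

### The job

One of the two carver's bench blocks has a sole that has gone hard and slippery; find it with the tilt board. Set each block, one at a time, on the middle of the upper half of the board, lined up with the slope, let go, and wait a second or two to see whether it slides: leave the one that slides lying where it stops at the foot of the board, without pushing or dropping it there, and set the one that holds down upright in the dark wooden tray.

Things in the scene. Friction and masses are not known exactly. Their poses are not given: they have to be found in the camera images.
- block_a: Wooden bench block, one of two that look alike: pale wood base 84 x 60 x 22 mm (lowest 4 mm a black rubber sole, slippery or good) with a darker upright grip rib along the middle of its top, 60 long, 24 thick, 38 mm high (60 mm in all); about 180 g. Origin at the centre of its underside; x along the 84 mm side and the rib, y across the 24 mm rib, z up.
- block_b: Wooden bench block, one of two that look alike: pale wood base 84 x 60 x 22 mm (lowest 4 mm a black rubber sole, slippery or good) with a darker upright grip rib along the middle of its top, 60 long, 24 thick, 38 mm high (60 mm in all); about 180 g. Origin at the centre of its underside; x along the 84 mm side and the rib, y across the 24 mm rib, z up.
- ramp: Fixed pale wood tilt board, 20 degrees. Origin on the bench under mid deck; x level, pointing downhill, y across, z up. Deck top: z = 70 mm - 0.364 x, from x = -160 (high) to +160 mm. 134 mm clear between side rails 14 mm high; 45 mm stop at the foot. Middle of upper half: x = -75, y = 0, z = 97 mm. Let go, a slippery block reaches the stop in 1 s (origin near x = 119); a good one stays put.
- tray: An open dark wooden tray, fixed, 170 x 150 mm outside and 30 mm high, walls and floor 6 mm thick, empty. Origin at the centre of its underside, x along the 170 mm side, z up.

How it is judged:
By the outcome, as a careful person would: the job done as asked, in the order asked, and still so for the second after the job is handed in, with the robot touching nothing.
It also fails if it takes over 72 s, if anything falls off the work surface, if the arm or the gripper's body presses on something with over 40 N, if the wrist force passes 120 N, or if a joint passes its speed limit or range.

### The arm

A 6-joint arm with a two-finger parallel gripper is mounted at the origin on the work surface. World frame = base frame: x ahead of the robot, y to its left, z up, the work surface at z = 0. Lengths are in m, angles in rad, forces in N, time in s.
With the tool pointing down it reaches from about 0.3 to 1 m from the base axis. Payload 5.1 kg.
Tool frame: the origin (TCP) lies at the very end of the fingers, on their centre line; the grasp point (between the pads) lies 19 mm behind it; z points along the fingers, y is the line along which they close (so a half turn about z gives the same grasp; the last joint's range is limited). The gripper opens to 95 mm and grips with 3 to 60 N. Pads are 20 mm wide; open, the fingers measure 119 mm over their backs; the gripper's body (75 mm by 180 mm) begins 59 mm behind the grasp point.
Start: joints at [-0.083, 0.124, 1.65, -0, 1.367, -0.083], TCP at [0.65, -0, 0.215] pointing down, gripper open.
Joint ranges: [-2.61, 2.61], [-1.02, 2.33], [0.03, 2.71], [-1.35, 4.49], [0.32, 2.68], [-2.91, 2.91]. Speed limits (rad/s): [2.57, 2.57, 3.14, 3.14, 3.14, 3.14].

### API

Orientations are given as a unit quaternion [x, y, z, w].
In Python, from station import sense, snapshot, camera_model, hand_in gives the robot as it stands.
- The arm moves only by the tool carry_out, never from a script. Its argument "moves" is a list that holds one entry, the list of rows, each a list of 7 numbers: the shift along the tool's x, y, z in mm, then the turn, a rotation vector about the tool's x, y, z in rad, then the closure, from 0 (fully open) to 1 (shut). A call has 1 to 20 rows; each row shifts and turns the commanded pose from where the row before left it, along the tool's axes as they then stand; what a row does not reach is not made up. A row lasts 1/10 s, in which the tool goes at most 50 mm and 8.59 degrees, less where a joint would pass 70% of its speed; a pose out of reach is approached as far as the arm can. A call with a gripper value outside its range is refused whole. The fingers move at their own pace and stop on an object; the grip force is fixed at half the most. Time passes only in rows, so rows that do not move let the fingers close. It gives the time, the measured TCP pose, the force, the opening and the grip force at its end, in the units of the state.
- sense(): the state, without advancing time (a new reading comes with each control period).
- snapshot(name): name is "scene" or "side" or "wrist"; returns (picture, depth): 384x512x3 uint8, red, green, blue; 384x512 float32, m along the optical axis (not along the pixel's ray), 0 where there is no reading.
- camera_model(name): a dict with "intrinsics" (3x3 intrinsics, pixels), "pose" (4x4, takes a point from camera to world coordinates). Camera axes: x right, y down, z forward; pixel columns grow to the right and rows downward; lengths in m; the calibration is good to about 2 mm. The wrist camera is an equidistant fisheye: a pixel r from the principal point sees the ray r / f radians off the axis. A picture is of the moment at which its call begins: read the wrist's pose just before it. camera_model takes no time and is no camera call; for the wrist camera it gives the pose at the moment of the call.
- hand_in(): hands the job in; it is judged then, once.
The state is a dict: "time_s": time; "joint_positions": joint angles; "joint_vel": joint speeds; "effort": joint torques, N m; "tool_pos": TCP position; "tcp_rot": TCP orientation; "contact_force": force on the tool from outside, world axes, zero at the start; "torque": the same for the moment, N m; "opening": opening from 0.0 (shut) to 1.0 (fully open); "grip_force": force on a finger pad.
Only numpy, scipy, OpenCV 4.12 (cv2) and the standard library are available. Lean on these libraries where they do the work, as an engineer would, in place of code of your own. Each camera call takes 0.05 s, during which the arm holds its last target. There are 200 camera calls.

## Working session

There is one attempt and no reset: what is moved stays moved. The work goes in short steps, Python scripts to look and compute and a tool call to move; the robot and the scene stay as the last step left them, time stands still between calls to the robot, and variables do not carry over. Pictures are saved under pics/ and viewed, at most 10 in all, crops included, and the job is handed in when it is done.

Besides the shell and the picture viewer there is one more tool, called after "Request:" as name(argument=value, ...) on one line, values as JSON. carry_out: Moves the arm, as the interface text tells. Its arguments: {"type":"object","properties":{"moves":{"type":"array","items":{"type":"array","items":{"type":"array","items":{"type":"number"}}}}},"required":["moves"]}

```bash
mkdir -p pics
cat > h.py <<'E'
import numpy as np, cv2
from station import sense, snapshot, camera_model, hand_in
def pts(name,d,):
    m=camera_model(name);K=np.array(m["intrinsics"]);P=np.array(m["pose"])
    v,u=np.mgrid[0:d.shape[0],0:d.shape[1]]
    c=np.stack([(u-K[0,2])/K[0,0]*d,(v-K[1,2])/K[1,1]*d,d],-1)
    return c@P[:3,:3].T+P[:3,3]
E
python3 - <<'E'
from h import *
a,d=snapshot("scene");b,e=snapshot("side")
np.savez("s0.npz",a=a,d=d,b=b,e=e)
cv2.imwrite("pics/scene0.png",a[...,::-1]);cv2.imwrite("pics/side0.png",b[...,::-1])
for n in("scene","side"):print(np.round(camera_model(n)["pose"],3))
print(sense())
E
```

```text
[[ 0.247  0.618 -0.746  1.095]
 [ 0.969 -0.146  0.199 -0.085]
 [ 0.014 -0.772 -0.635  0.522]
 [ 0.     0.     0.     1.   ]]
[[ 0.972 -0.156  0.173  0.354]
 [-0.233 -0.7    0.676 -0.651]
 [ 0.016 -0.697 -0.717  0.844]
 [ 0.     0.     0.     1.   ]]
{'time_s': 0.1, 'joint_positions': array([-8.25758776e-02,  1.24436637e-01,  1.65151001e+00, -2.34091367e-05,
        1.36752533e+00, -8.25927025e-02]), 'joint_vel': array([-0.00111264,  0.00030685, -0.00212033, -0.00047447, -0.00252473,
       -0.00032929]), 'effort': array([ 5.00436727e-04, -4.18875861e+01, -3.61097610e+01,  7.76667567e-02,
        4.61263221e-02, -8.66308574e-05]), 'tool_pos': array([6.49422081e-01, 2.77215321e-05, 2.13528299e-01]), 'tcp_rot': array([ 7.07098842e-01,  7.07114096e-01, -6.16114607e-04, -7.09581617e-04]), 'contact_force': array([-0.22811535,  0.43289102, -0.09892784]), 'torque': array([-0.00608547, -0.03628721,  0.03017416]), 'grip_force': 0.0, 'opening': 1.002309679749639}
```

View pics/scene0.png

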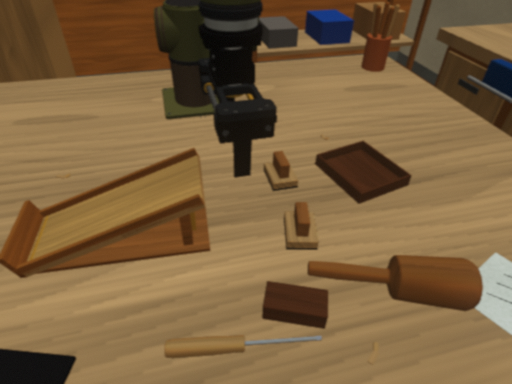

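View pics/side0.png

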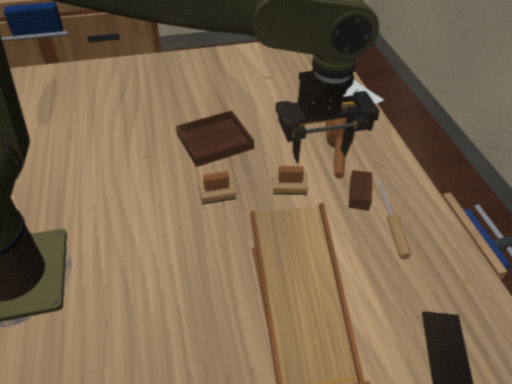

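The scene view shows two blocks (281,170) and (301,227), the tray (363,170), and the ramp with its high end at the right (200,155–250). The side view shows blocks at (217,187) and (290,180), tray (215,137), and ramp (305,290) with its high end at the top and its foot cut off at the bottom.

Run:
```python
from h import *
z=np.load("s0.npz")
for n,dk,boxes in(("side","e",{"A":(190,165,245,210),"B":(265,158,315,205)}),("scene","d",{"A":(258,145,302,195),"B":(275,195,325,255)})):
    p=pts(n,z[dk])
    for k,(x0,y0,x1,y1) in boxes.items():
        q=p[y0:y1,x0:x1].reshape(-1,3)
        for nm,lo,hi in(("rib",.054,.068),("base",.017,.027)):
            r=q[(q[:,2]>lo)&(q[:,2]<hi)]
            rc=cv2.minAreaRect((r[:,:2]*1000).astype(np.float32))
            print(n,k,nm,len(r),np.round(rc[0]),np.round(rc[1]),round(rc[2],1),r[:,2].mean().round(4))
    x0,y0,x1,y1={"side":(175,108,256,168),"scene":(310,138,412,202)}[n]
    q=p[y0:y1,x0:x1].reshape(-1,3); r=q[(q[:,2]>.02)&(q[:,2]<.036)]
    print(n,"tray",len(r),cv2.minAreaRect((r[:,:2]*1000).astype(np.float32)))
    # ramp deck
    if n=="side": q=p[230:370,280:325].reshape(-1,3)
    else: q=cv2.resize(p,None,fx=1,fy=1)[[190,195,200,205,210,215],:][:,[90,100,110,120,130]].reshape(-1,3)
    q=q[q[:,2]>.01]
    if n=="side":
        A=np.c_[q[:,:2],np.ones(len(q))];c,*_=np.linalg.lstsq(A,q[:,2],rcond=None)
        g=np.hypot(*c[:2]);print("plane",c,"slope",g,"yaw",np.degrees(np.arctan2(-c[1],-c[0])),"res",np.std(A@c-q[:,2]))
        yaw=np.arctan2(-c[1],-c[0]);ex=np.array([np.cos(yaw),np.sin(yaw)]);ey=np.array([-ex[1],ex[0]])
        # rail points: above deck by 8..20mm
    Q=p.reshape(-1,3);h=Q[:,2]-(Q[:,:2]@c[:2]+c[2]);s=Q[:,:2]@ex;t=Q[:,:2]@ey
    z0=(0.07-c[2])/-g  # s where deck z=.07
    xr=s-z0
    dk=(abs(h)<.004)&(abs(xr)<.165)&(Q[:,2]>.015)
    m=(h>.010)&(h<.018)&(abs(xr)<.15)&(Q[:,2]>.03)
    tm=np.median(t[dk]);m&=abs(t-tm)<.11
    print("deck t range",np.percentile(t[dk&(abs(t-tm)<.09)],[1,50,99]),"x",np.percentile(xr[dk&(abs(t-tm)<.05)],[0,100]),"rail t",np.percentile(t[m],[1,10,50,90,99]),m.sum(), "z0",z0,"ex",ex)
    np.save("ramp.npy",np.r_[ex,z0])
```

```text
side A rib 205 [455. 143.] [28. 60.] 89.3 0.0584
side A base 367 [455. 144.] [65. 84.] 89.6 0.0208
side B rib 186 [636. 129.] [26. 59.] 75.4 0.0584
side B base 355 [637. 128.] [62. 84.] 76.4 0.021
side tray 641 ((483.0156555175781, 340.60211181640625), (171.17662048339844, 159.5990447998047), 13.336973190307617)
plane [-0.37900654  0.21146121  0.3254018 ] slope 0.4340066858870231 yaw -29.1586999260809 res 0.05098680795547033
deck t range [0.015676   0.1004386  0.18804353] x [-0.11045973  0.05965341] rail t [0.00241658 0.06187671 0.130319   0.1945308  0.21068318] 1346 z0 0.5884743408134503 ex [ 0.87327351 -0.48723031]
scene A rib 184 [456. 142.] [24. 61.] 89.4 0.0599
scene A base 362 [455. 142.] [87. 61.] 0.3 0.0222
scene B rib 298 [638. 128.] [24. 60.] 75.3 0.06
scene B base 633 [638. 128.] [60. 84.] 75.8 0.0223
scene tray 1001 ((482.9117126464844, 337.4332580566406), (173.12261962890625, 151.91867065429688), 13.543766021728516)
deck t range [0.39362821 0.4481491  0.49207367] x [0.06690408 0.13521378] rail t [0.39586272 0.39796664 0.41179101 0.44053962 0.44791199] 49 z0 0.5884743408134503 ex [ 0.87327351 -0.48723031]
```

Run:
```python
from h import *
z=np.load("s0.npz")
P={n:pts(n,z[k])[z[k]>0] for n,k in(("side","e"),("scene","d"))}
q=pts("side",z["e"])[230:370,285:320].reshape(-1,3);q=q[(q[:,2]>.01)&(q[:,2]<.15)]
for _ in range(5):
    A=np.c_[q[:,:2],np.ones(len(q))];c,*_=np.linalg.lstsq(A,q[:,2],rcond=None);r=abs(A@c-q[:,2]);q=q[r<max(.002,2*r.std())]
g=np.hypot(*c[:2]);ex=-c[:2]/g;ey=np.array([-ex[1],ex[0]]);z0=(c[2]-.07)/g
print(len(q),c,"slope",g,"yaw",np.degrees(np.arctan2(ex[1],ex[0])))
for n,Q in P.items():
    h=Q[:,2]-(Q[:,:2]@c[:2]+c[2]);xr=Q[:,:2]@ex-z0;t=Q[:,:2]@ey
    tm=np.median(q[:,:2]@ey)
    k=(abs(xr)<.2)&(abs(t-tm)<.12)&(Q[:,2]>.01)
    d=k&(abs(h)<.004);m=k&(h>.011)&(h<.018)&(abs(xr)<.14)
    print(n,"deck t",np.percentile(t[d],[1,5,95,99]),"x",np.percentile(xr[d],[0.2,99.8]),m.sum())
    tr=t[m]
    for s in(tr[tr<tm],tr[tr>tm]): print("  rail",len(s),np.percentile(s,[2,50,98]) if len(s) else "", np.polyfit(xr[m][(t[m]<tm)==(s[0]<tm)],s,1) if len(s)>5 else "")
print("z0",z0,"tm",tm,"ex",ex)
```

```text
3845 [0.02047836 0.36423662 0.1338694 ] slope 0.36481183698513303 yaw -93.21793404651775
side deck t [0.50518744 0.51099041 0.63151871 0.63675923] x [-0.15624191  0.15988503] 1420
  rail 712 [0.49454427 0.49915325 0.50376083] [-0.01006875  0.49920581]
  rail 708 [0.63614572 0.64084847 0.64564481] [-0.00966635  0.64091956]
scene deck t [0.50284395 0.50874216 0.64500376 0.64653797] x [-0.15580403  0.16576274] 1435
  rail 608 [0.49488316 0.50241377 0.50522282] [-0.00648648  0.50154164]
  rail 827 [0.63656907 0.64438254 0.64708614] [-0.00871269  0.64345272]
z0 0.17507490478583965 tm 0.5679530468601749 ex [-0.05613402 -0.99842324]
```

Create t.py:
```python
# usage: t.py x y z(mm) tooly_yaw_deg [tilt_deg] : remaining shift in tool axes, and turn
import sys;from h import *
from scipy.spatial.transform import Rotation as R
x,y,z,a,*t=map(float,sys.argv[1:])
s=sense();C=R.from_quat(s["tcp_rot"])
ty=np.array([np.cos(np.radians(a)),np.sin(np.radians(a)),0]);tz=np.array([0,0,-1.])
if t: tz=R.from_rotvec(ty*np.radians(t[0])).apply(tz)
T=R.from_matrix(np.c_[np.cross(ty,tz),ty,tz])
d=np.array([x,y,z])-s["tool_pos"]*1000
print("now mm",(s["tool_pos"]*1000).round(1),"tz",C.as_matrix()[:,2].round(3))
print("shift in current tool axes",C.inv().apply(d).round(1),"in target axes",T.inv().apply(d).round(1))
print("turn",(C.inv()*T).as_rotvec().round(3),"t",s["time_s"],"F",s["contact_force"].round(1),"open",round(s["opening"],3),"grip",round(s["grip_force"],1))
```

```text
(no output)
```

Request:
carry_out(moves=[[[0,0,0,0,0,-0.13,0],[0,0,0,0,0,-0.13,0],[0,0,0,0,0,-0.13,0],[0,0,0,0,0,-0.13,0],[0,0,0,0,0,-0.13,0],[0,0,0,0,0,-0.13,0],[0,0,0,0,0,-0.13,0],[0,0,0,0,0,-0.13,0],[0,0,0,0,0,-0.13,0],[0,0,0,0,0,-0.13,0],[0,0,0,0,0,-0.13,0],[0,0,0,0,0,-0.13,0],[32,24,0,0,0,0,0],[32,24,0,0,0,0,0],[32,24,0,0,0,0,0],[32,24,0,0,0,0,0],[32,24,0,0,0,0,0],[32,24,0,0,0,0,0],[0,0,20,0,0,0,0],[0,0,20,0,0,0,0]]])

```text
time_s: 2.1
tool_pos: [0.459, 0.1469, 0.1748]
tcp_rot: [0.004, 1.0, 0.0, 0.001]
contact_force: [0.6, -0.2, 0.1]
opening: 0.997
grip_force: 0.0
```

```bash
python3 t.py 455.5 142.5 26 89.6
```

```text
now mm [459.  146.9 174.8] tz [ 0.002  0.    -1.   ]
shift in current tool axes [  3.8  -4.5 148.8] in target axes [  3.5  -4.4 148.8]
turn [ 0.     0.002 -0.002] t 2.1 F [ 0.6 -0.2  0.1] open 0.997 grip 0.0
```

Request:
carry_out(moves=[[[3.7,-4.4,30,0,0,0,0],[0,0,30,0,0,0,0],[0,0,30,0,0,0,0],[0,0,25,0,0,0,0],[0,0,20,0,0,0,0],[0,0,12,0,0,0,0],[0,0,0,0,0,0,0],[0,0,0,0,0,0,0]]])

```text
time_s: 2.9
tool_pos: [0.4562, 0.1417, 0.0281]
tcp_rot: [0.005, 1.0, 0.0, 0.0]
contact_force: [1.0, -0.2, 0.6]
opening: 1.001
grip_force: 0.0
```

```bash
python3 t.py 455.5 142.5 26 89.6
```

```text
now mm [456.2 141.7  28.1] tz [ 0.  0. -1.]
shift in current tool axes [0.7 0.7 2.1] in target axes [0.7 0.8 2.1]
turn [ 0.     0.    -0.004] t 2.9 F [ 1.  -0.2  0.6] open 1.001 grip 0.0
```

Close, then lift.

Request:
carry_out(moves=[[[0.7,0.7,1,0,0,0,0.5],[0,0,0,0,0,0,1],[0,0,0,0,0,0,1],[0,0,0,0,0,0,1],[0,0,0,0,0,0,1],[0,0,0,0,0,0,1],[0,0,0,0,0,0,1],[0,0,0,0,0,0,1]]])

```text
time_s: 3.7
tool_pos: [0.4551, 0.1424, 0.0266]
tcp_rot: [0.005, 1.0, -0.0, -0.0]
contact_force: [0.7, -0.2, 0.1]
opening: 0.383
grip_force: 0.0
```

```bash
python3 t.py 564.9 -132 200 -3.75
```

```text
now mm [455.1 142.4  26.6] tz [-0. -0. -1.]
shift in current tool axes [-112.7 -273.2 -173.4] in target axes [-266.6  127.5 -173.4]
turn [-0.     0.     1.625] t 3.7 F [ 0.7 -0.2  0.1] open 0.383 grip 0.0
```

Request:
carry_out(moves=[[[0,0,0,0,0,0,1],[0,0,0,0,0,0,1],[0,0,0,0,0,0,1],[0,0,0,0,0,0,1],[0,0,0,0,0,0,1],[0,0,-15,0,0,0,1],[0,0,-30,0,0,0,1],[0,0,-40,0,0,0,1],[0,0,-40,0,0,0,1],[0,0,-40,0,0,0,1],[0,0,-10,0,0,0,1],[0,0,0,0,0,0,1]]])

```text
time_s: 4.9
tool_pos: [0.456, 0.1424, 0.2031]
tcp_rot: [0.005, 1.0, 0.0, 0.002]
contact_force: [0.7, -0.6, -2.4]
opening: 0.251
grip_force: 30.0
```

Request:
carry_out(moves=[[[0,0,0,0,0,0.1,1],[0,0,0,0,0,0.125,1],[0,0,0,0,0,0.125,1],[0,0,0,0,0,0.125,1],[0,0,0,0,0,0.125,1],[0,0,0,0,0,0.125,1],[0,0,0,0,0,0.125,1],[0,0,0,0,0,0.125,1],[0,0,0,0,0,0.125,1],[0,0,0,0,0,0.125,1],[0,0,0,0,0,0.125,1],[0,0,0,0,0,0.125,1],[0,0,0,0,0,0.1,1],[0,0,0,0,0,0.05,1],[0,0,0,0,0,0,1]]])

```text
time_s: 6.4
tool_pos: [0.4534, 0.142, 0.1981]
tcp_rot: [0.73, 0.684, -0.003, -0.002]
contact_force: [0.3, -0.4, -1.3]
opening: 0.246
grip_force: 30.0
```

```bash
python3 t.py 564.9 -132 200 -3.75
python3 - <<'E'
from h import *
a,_=snapshot("scene");cv2.imwrite("pics/lift.png",a[100:300,150:420,::-1])
E
```

```text
now mm [453.4 142.  198.1] tz [-0.006 -0.001 -1.   ]
shift in current tool axes [-266.2  129.    -2.2] in target axes [-266.1  129.2   -1.9]
turn [-0.006  0.002  0.   ] t 6.4 F [ 0.3 -0.4 -1.3] open 0.246 grip 30.0
```

View pics/lift.png

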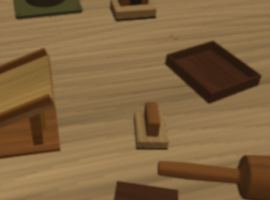

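Request:
carry_out(moves=[[[-20,8,-5,0,0,0,1],[-36,16,-5,0,0,0,1],[-36,16,-5,0,0,0,1],[-36,16,0,0,0,0,1],[-36,16,0,0,0,0,1],[-36,16,0,0,0,0,1],[-36,16,0,0,0,0,1],[-36,16,0,0,0,0,1],[-17,8,0,0,0,0,1],[0,0,0,0,0.09,0,1],[0,0,0,0,0.09,0,1],[0,0,0,0,0.09,0,1],[0,0,0,0,0.079,0,1],[0,0,0,0,0,0,1],[0,0,0,0,0,0,1]]])

```text
time_s: 7.95
tool_pos: [0.5636, -0.1541, 0.2156]
tcp_rot: [0.719, 0.673, 0.126, -0.119]
contact_force: [-0.1, 1.1, -1.3]
opening: 0.255
grip_force: 30.0
```

```bash
python3 t.py 563.4 -154.9 160.3 -3.75 20
```

```text
now mm [ 563.6 -154.1  215.6] tz [ 0.021  0.341 -0.94 ]
shift in current tool axes [-19.7  -0.1  51.7] in target axes [-19.7  -0.2  51.7]
turn [-0.002  0.001 -0.   ] t 7.95 F [-0.1  1.1 -1.3] open 0.255 grip 30.0
```

Approach to 7 mm off the deck.

Request:
carry_out(moves=[[[-10,0,25,0,0,0,1],[-9.7,0,26,0,0,0,1],[0,0,18,0,0,0,1],[0,0,15,0,0,0,1],[0,0,0,0,0,0,1],[0,0,0,0,0,0,1]]])

```text
time_s: 8.55
tool_pos: [0.5651, -0.1436, 0.1316]
tcp_rot: [0.718, 0.674, 0.127, -0.118]
contact_force: [0.8, 0.5, -2.1]
opening: 0.252
grip_force: 30.0
```

```bash
python3 t.py 564.3 -141.1 122.3 -3.75 20;python3 - <<'E'
from h import *
b,e=snapshot("side");cv2.imwrite("pics/r1.png",cv2.resize(b[180:384,200:400],None,fx=2.5,fy=2.5)[...,::-1])
E
```

```text
now mm [ 565.1 -143.6  131.6] tz [ 0.022  0.341 -0.94 ]
shift in current tool axes [-0.8 -1.   9.6] in target axes [-0.9 -1.   9.6]
turn [0.    0.001 0.002] t 8.55 F [ 0.8  0.5 -2.1] open 0.252 grip 30.0
```

View pics/r1.png

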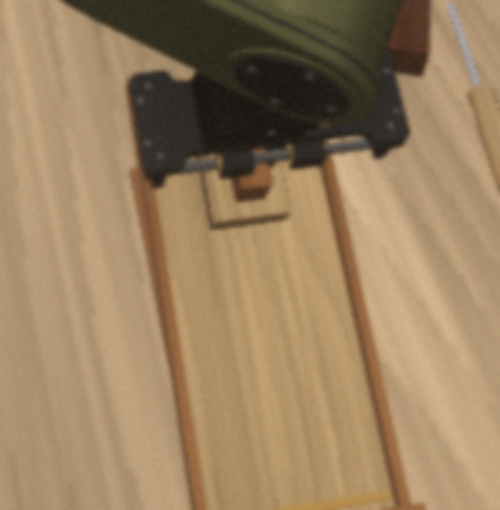

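The held block (crop 248,200) sits between the rails (crop 150 and 335) and lines up with the slope. Lower gently.

Request:
carry_out(moves=[[[-0.8,-1,4,0,0,0,1],[0,0,3,0,0,0,1],[0,0,1,0,0,0,1],[0,0,0,0,0,0,1],[0,0,0,0,0,0,1]]])

```text
time_s: 9.1
tool_pos: [0.564, -0.1423, 0.1233]
tcp_rot: [0.719, 0.673, 0.127, -0.119]
contact_force: [-0.3, -0.9, -1.7]
opening: 0.249
grip_force: 30.0
```

```bash
python3 t.py 564.3 -141.1 122.3 -3.75 20
```

```text
now mm [ 564.  -142.3  123.3] tz [ 0.022  0.341 -0.94 ]
shift in current tool axes [0.7 0.3 1.4] in target axes [0.7 0.3 1.4]
turn [0. 0. 0.] t 9.1 F [-0.3 -0.9 -1.7] open 0.249 grip 30.0
```

Request:
carry_out(moves=[[[0,0,1,0,0,0,1],[0,0,0.5,0,0,0,1],[0,0,0,0,0,0,1]]])

```text
time_s: 9.4
tool_pos: [0.564, -0.1423, 0.1233]
tcp_rot: [0.719, 0.674, 0.126, -0.118]
contact_force: [-3.0, -2.3, 5.7]
opening: 0.249
grip_force: 30.0
```

Request:
carry_out(moves=[[[0,0,0.5,0,0,0,1],[0,0,0.5,0,0,0,1],[0,0,0,0,0,0,1]]])

```text
time_s: 9.7
tool_pos: [0.564, -0.1422, 0.1233]
tcp_rot: [0.718, 0.674, 0.126, -0.118]
contact_force: [-5.7, -3.3, 8.9]
opening: 0.254
grip_force: 30.0
```

Contact. Release, wait about 2 s.

Request:
carry_out(moves=[[[0,0,-1,0,0,0,1],[0,0,0,0,0,0,0],[0,0,0,0,0,0,0],[0,0,0,0,0,0,0],[0,0,0,0,0,0,0],[0,0,0,0,0,0,0],[0,0,0,0,0,0,0],[0,0,0,0,0,0,0],[0,0,0,0,0,0,0],[0,0,0,0,0,0,0],[0,0,0,0,0,0,0],[0,0,0,0,0,0,0],[0,0,0,0,0,0,0],[0,0,0,0,0,0,0],[0,0,0,0,0,0,0],[0,0,0,0,0,0,0],[0,0,0,0,0,0,0],[0,0,0,0,0,0,0],[0,0,0,0,0,0,0],[0,0,0,0,0,0,0]]])

```text
time_s: 11.7
tool_pos: [0.5639, -0.1416, 0.1218]
tcp_rot: [0.719, 0.673, 0.127, -0.119]
contact_force: [0.4, -0.4, -0.2]
opening: 0.997
grip_force: 0.0
```

```bash
python3 t.py 564.3 -141.1 122.3 -3.75 20;python3 - <<'E'
from h import *
b,e=snapshot("side");cv2.imwrite("pics/r2.png",cv2.resize(b[180:384,200:400],None,fx=2.5,fy=2.5)[...,::-1])
E
```

```text
now mm [ 563.9 -141.6  121.8] tz [ 0.022  0.341 -0.94 ]
shift in current tool axes [ 0.6  0.4 -0.3] in target axes [ 0.6  0.4 -0.3]
turn [-0.  0.  0.] t 11.7 F [ 0.4 -0.4 -0.2] open 0.997 grip 0.0
```

View pics/r2.png

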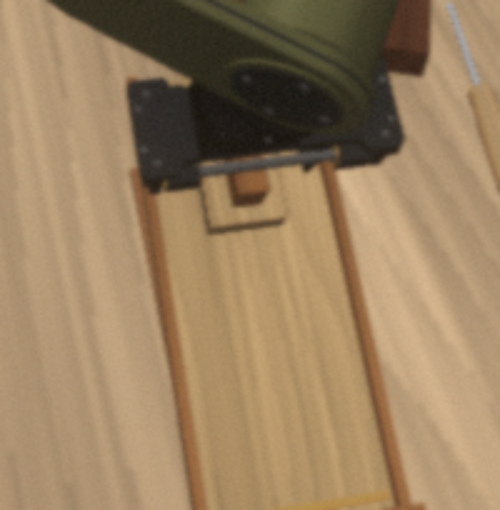

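The block at crop (245,205) has not moved with the fingers open; wait a little longer, check numerically.

Request:
carry_out(moves=[[[0,0,0,0,0,0,0],[0,0,0,0,0,0,0],[0,0,0,0,0,0,0],[0,0,0,0,0,0,0],[0,0,0,0,0,0,0],[0,0,0,0,0,0,0],[0,0,0,0,0,0,0],[0,0,0,0,0,0,0]]])

```text
time_s: 12.55
tool_pos: [0.5639, -0.1416, 0.1218]
tcp_rot: [0.719, 0.673, 0.127, -0.119]
contact_force: [1.3, -0.2, 0.7]
opening: 0.999
grip_force: 0.0
```

Run:
```python
from h import *
b,e=snapshot("side");o=cv2.imread("pics/r2.png");n=cv2.resize(b[180:384,200:400],None,fx=2.5,fy=2.5)[...,::-1]
print("mean diff around block",cv2.absdiff(o,n)[170:240,190:300].mean(),"elsewhere",cv2.absdiff(o,n)[300:450,220:350].mean())
```

```text
mean diff around block 1.3642857142857143 elsewhere 1.315863247863248
```

Block A holds. Regrip, lift off along the normal and level.

Request:
carry_out(moves=[[[0,0,0,0,0,0,1],[0,0,0,0,0,0,1],[0,0,0,0,0,0,1],[0,0,0,0,0,0,1],[0,0,0,0,0,0,1],[0,0,0,0,0,0,1],[0,0,0,0,0,0,1],[0,0,0,0,0,0,1],[0,0,0,0,0,0,1],[0,0,0,0,0,0,1],[0,0,0,0,0,0,1],[0,0,0,0,0,0,1],[0,0,0,0,0,0,1],[0,0,-15,0,0,0,1],[0,0,-30,0,0,0,1],[0,0,-40,0,0,0,1],[0,0,-20,0,0,0,1]]])

```text
time_s: 14.3
tool_pos: [0.5626, -0.1791, 0.225]
tcp_rot: [0.719, 0.674, 0.127, -0.116]
contact_force: [0.8, -0.2, -1.3]
opening: 0.249
grip_force: 30.0
```

Request:
carry_out(moves=[[[0,0,0,0,-0.09,0,1],[0,0,0,0,-0.09,0,1],[0,0,0,0,-0.09,0,1],[0,0,0,0,-0.079,0,1],[0,0,0,0,0,-0.1,1],[0,0,0,0,0,-0.13,1],[0,0,0,0,0,-0.13,1],[0,0,0,0,0,-0.13,1],[0,0,0,0,0,-0.13,1],[0,0,0,0,0,-0.13,1],[0,0,0,0,0,-0.13,1],[0,0,0,0,0,-0.13,1],[0,0,0,0,0,-0.13,1],[0,0,0,0,0,-0.13,1],[0,0,0,0,0,-0.13,1],[0,0,0,0,0,-0.13,1],[0,0,0,0,0,-0.13,1],[0,0,0,0,0,-0.13,1],[0,0,0,0,0,-0.07,1],[0,0,0,0,0,0,1]]])

```text
time_s: 16.3
tool_pos: [0.5615, -0.1776, 0.2212]
tcp_rot: [-0.112, 0.994, -0.0, 0.0]
contact_force: [-0.8, -0.1, -2.5]
opening: 0.251
grip_force: 30.0
```

```bash
python3 t.py 483 338 130 103.4
```

```text
now mm [ 561.5 -177.6  221.2] tz [ 0. -0. -1.]
shift in current tool axes [-37.8 520.2  91.2] in target axes [-43.1 519.7  91.2]
turn [-0.    0.   -0.01] t 16.3 F [-0.8 -0.1 -2.5] open 0.251 grip 30.0
```

Request:
carry_out(moves=[[[-3,20,0,0,0,-0.01,1],[-3.3,40,0,0,0,0,1],[-3.3,40,0,0,0,0,1],[-3.3,40,0,0,0,0,1],[-3.3,40,0,0,0,0,1],[-3.3,40,0,0,0,0,1],[-3.3,40,0,0,0,0,1],[-3.3,40,0,0,0,0,1],[-3.3,40,0,0,0,0,1],[-3.3,40,0,0,0,0,1],[-3.3,40,0,0,0,0,1],[-3.3,40,0,0,0,0,1],[-3.3,40,0,0,0,0,1],[-3,20,0,0,0,0,1],[0,0,30,0,0,0,1],[0,0,30,0,0,0,1],[0,0,30,0,0,0,1],[0,0,0,0,0,0,1]]])

```text
time_s: 18.1
tool_pos: [0.4823, 0.3372, 0.1254]
tcp_rot: [-0.116, 0.993, -0.002, -0.005]
contact_force: [-0.7, -0.5, -2.0]
opening: 0.25
grip_force: 30.0
```

```bash
python3 t.py 483 338 33 103.4
```

```text
now mm [482.3 337.2 125.4] tz [-0.009 -0.005 -1.   ]
shift in current tool axes [-1.8  0.9 92.4] in target axes [-0.9  0.6 92.4]
turn [-0.003 -0.01  -0.001] t 18.1 F [-0.7 -0.5 -2. ] open 0.25 grip 30.0
```

Request:
carry_out(moves=[[[0,0,30,0,0,0,1],[0,0,30,0,0,0,1],[0,0,20,0,0,0,1],[0,0,7,0,0,0,1],[0,0,2,0,0,0,1],[0,0,0,0,0,0,1],[0,0,0,0,0,0,1]]])

```text
time_s: 18.8
tool_pos: [0.4867, 0.3397, 0.0435]
tcp_rot: [-0.117, 0.993, 0.001, 0.001]
contact_force: [0.1, -0.2, -0.9]
opening: 0.249
grip_force: 30.0
```

```bash
python3 t.py 483 338 32 103.4
```

```text
now mm [486.7 339.7  43.5] tz [ 0.003  0.002 -1.   ]
shift in current tool axes [ 4.1 -0.8 11.5] in target axes [ 4.  -0.8 11.5]
turn [0.001 0.003 0.   ] t 18.8 F [ 0.1 -0.2 -0.9] open 0.249 grip 30.0
```

Request:
carry_out(moves=[[[3,-1,6,0,0,0,1],[0,0,2,0,0,0,1],[0,0,1,0,0,0,1],[0,0,0,0,0,0,1],[0,0,0,0,0,0,1]]])

```text
time_s: 19.3
tool_pos: [0.4828, 0.3374, 0.0325]
tcp_rot: [-0.117, 0.993, 0.0, 0.0]
contact_force: [0.1, -0.6, -0.8]
opening: 0.248
grip_force: 30.0
```

Request:
carry_out(moves=[[[0,0,1,0,0,0,1],[0,0,0.5,0,0,0,1],[0,0,0,0,0,0,1]]])

```text
time_s: 19.6
tool_pos: [0.4828, 0.3374, 0.031]
tcp_rot: [-0.117, 0.993, 0.0, 0.0]
contact_force: [0.5, 0.4, -1.3]
opening: 0.249
grip_force: 30.0
```

Request:
carry_out(moves=[[[0,0,0.5,0,0,0,1],[0,0,0.5,0,0,0,1],[0,0,0,0,0,0,1]]])

```text
time_s: 19.9
tool_pos: [0.4828, 0.3374, 0.031]
tcp_rot: [-0.117, 0.993, -0.0, -0.0]
contact_force: [-3.9, -0.7, 5.0]
opening: 0.252
grip_force: 30.0
```

Request:
carry_out(moves=[[[0,0,0,0,0,0,0.4],[0,0,0,0,0,0,0.4],[0,0,0,0,0,0,0.4],[0,0,0,0,0,0,0.4],[0,0,0,0,0,0,0.4],[0,0,0,0,0,0,0.4],[0,0,0,0,0,0,0.4],[0,0,-20,0,0,0,0.4],[0,0,-30,0,0,0,0.4],[0,0,-40,0,0,0,0],[0,0,-40,0,0,0,0],[0,0,-30,0,0,0,0],[0,0,0,0,0,0,0]]])

```text
time_s: 21.2
tool_pos: [0.4856, 0.339, 0.1966]
tcp_rot: [-0.117, 0.993, 0.002, 0.005]
contact_force: [0.7, 0.5, 0.5]
opening: 0.88
grip_force: 0.0
```

```bash
python3 t.py 637.5 128 26 75.4
python3 - <<'E'
from h import *
for n,bx in(("side",(265,158,315,205)),("scene",(275,195,325,255))):
    b,e=snapshot(n);p=pts(n,e);x0,y0,x1,y1=bx
    q=p[y0:y1,x0:x1].reshape(-1,3);r=q[(q[:,2]>.054)&(q[:,2]<.068)]
    print(n,"B rib",len(r),cv2.minAreaRect((r[:,:2]*1000).astype(np.float32)) if len(r)>5 else "")
    q=p.reshape(-1,3);r=q[(q[:,2]>.062)&(q[:,2]<.071)&(np.hypot(q[:,0]-.483,q[:,1]-.338)<.06)]
    print(n,"A in tray rib",len(r),cv2.minAreaRect((r[:,:2]*1000).astype(np.float32)) if len(r)>5 else "")
E
```

```text
now mm [485.6 339.  196.6] tz [ 0.009  0.005 -1.   ]
shift in current tool axes [ -97.  -241.   170.8] in target axes [-200.2 -165.9  170.6]
turn [0.006 0.009 0.489] t 21.2 F [0.7 0.5 0.5] open 0.88 grip 0.0
side B rib 183 ((636.0966186523438, 128.49765014648438), (25.098236083984375, 58.48817825317383), 77.03646850585938)
side A in tray rib 131 ((482.50531005859375, 335.7762756347656), (59.86946487426758, 24.773094177246094), 14.857129096984863)
scene B rib 298 ((638.2528076171875, 127.48554992675781), (24.063508987426758, 58.94157791137695), 75.9046401977539)
scene A in tray rib 173 ((483.0638427734375, 335.27020263671875), (61.932289123535156, 24.809633255004883), 15.256317138671875)
```

A stands upright in the tray (rib at z≈66 mm, centred). Now block B.

Request:
carry_out(moves=[[[0,0,0,0,0,0.12,0],[0,0,0,0,0,0.12,0],[0,0,0,0,0,0.12,0],[0,0,0,0,0,0.12,0],[-20,-16,0,0,0,0,0],[-30,-25,0,0,0,0,0],[-30,-25,0,0,0,0,0],[-30,-25,0,0,0,0,0],[-30,-25,0,0,0,0,0],[-30,-25,10,0,0,0,0],[-30,-25,20,0,0,0,0],[0,0,25,0,0,0,0],[0,0,25,0,0,0,0],[0,0,0,0,0,0,0],[0,0,0,0,0,0,0]]])

```text
time_s: 22.8
tool_pos: [0.635, 0.1276, 0.1079]
tcp_rot: [0.123, 0.992, -0.0, -0.002]
contact_force: [0.7, -0.1, 1.1]
opening: 1.0
grip_force: 0.0
```

```bash
python3 t.py 637.5 128 26 75.6
```

```text
now mm [635.  127.6 107.9] tz [-0.004 -0.    -1.   ]
shift in current tool axes [-2.6  1.1 81.9] in target axes [-2.3  1.  81.9]
turn [-0.001 -0.004  0.006] t 22.8 F [ 0.7 -0.1  1.1] open 1.0 grip 0.0
```

Request:
carry_out(moves=[[[-2,1,25,0,0,0,0],[0,0,25,0,0,0,0],[0,0,18,0,0,0,0],[0,0,12,0,0,0,0],[0,0,0,0,0,0,0],[0,0,0,0,0,0,0]]])

```text
time_s: 23.4
tool_pos: [0.6391, 0.1283, 0.0308]
tcp_rot: [0.123, 0.992, 0.0, 0.001]
contact_force: [0.5, -0.6, 1.0]
opening: 1.002
grip_force: 0.0
```

```bash
python3 t.py 637.5 128 26 75.6
```

```text
now mm [639.1 128.3  30.8] tz [ 0.001  0.    -1.   ]
shift in current tool axes [ 1.5 -0.7  4.8] in target axes [ 1.5 -0.7  4.8]
turn [0.    0.001 0.006] t 23.4 F [ 0.5 -0.6  1. ] open 1.002 grip 0.0
```

Request:
carry_out(moves=[[[1,-0.5,3,0,0,0,0],[0,0,0,0,0,0,1],[0,0,0,0,0,0,1],[0,0,0,0,0,0,1],[0,0,0,0,0,0,1],[0,0,0,0,0,0,1],[0,0,0,0,0,0,1],[0,0,0,0,0,0,1],[0,0,0,0,0,0,1],[0,0,0,0,0,0,1],[0,0,0,0,0,0,1],[0,0,0,0,0,0,1],[0,0,0,0,0,0,1],[0,0,0,0,0,0,1]]])

```text
time_s: 24.8
tool_pos: [0.6375, 0.128, 0.0269]
tcp_rot: [0.123, 0.992, 0.0, 0.0]
contact_force: [-0.5, 1.3, -0.8]
opening: 0.251
grip_force: 30.0
```

Request:
carry_out(moves=[[[0,0,-15,0,0,0,1],[0,0,-30,0,0,0,1],[0,0,-40,0,0,0,1],[0,0,-40,0,0,0,1],[0,0,-40,0,0,0,1],[0,0,-15,0,0,0,1],[0,0,0,0,0,0.1,1],[0,0,0,0,0,0.125,1],[0,0,0,0,0,0.125,1],[0,0,0,0,0,0.125,1],[0,0,0,0,0,0.125,1],[0,0,0,0,0,0.125,1],[0,0,0,0,0,0.125,1],[0,0,0,0,0,0.125,1],[0,0,0,0,0,0.125,1],[0,0,0,0,0,0.125,1],[0,0,0,0,0,0.1,1],[0,0,0,0,0,0.06,1],[0,0,0,0,0,0,1],[0,0,0,0,0,0,1]]])

```text
time_s: 26.8
tool_pos: [0.6369, 0.1278, 0.206]
tcp_rot: [0.728, 0.686, -0.001, -0.0]
contact_force: [-0.8, 0.9, -2.2]
opening: 0.25
grip_force: 30.0
```

```bash
python3 t.py 563.4 -154.9 215 -3.75
```

```text
now mm [636.9 127.8 206. ] tz [-0.002 -0.    -1.   ]
shift in current tool axes [-286.5  -56.8   -8.8] in target axes [-286.9  -54.9   -9. ]
turn [-0.002  0.     0.007] t 26.8 F [-0.8  0.9 -2.2] open 0.25 grip 30.0
```

Request:
carry_out(moves=[[[-20,-3,-5,0,0,0.007,1],[-36,-7,-4,0,0,0,1],[-36,-7,0,0,0,0,1],[-36,-7,0,0,0,0,1],[-36,-7,0,0,0,0,1],[-36,-7,0,0,0,0,1],[-36,-7,0,0,0,0,1],[-36,-7,0,0,0,0,1],[-15,-3,0,0,0,0,1],[0,0,0,0,0.09,0,1],[0,0,0,0,0.09,0,1],[0,0,0,0,0.09,0,1],[0,0,0,0,0.079,0,1],[0,0,0,0,0,0,1],[0,0,0,0,0,0,1]]])

```text
time_s: 28.3
tool_pos: [0.5633, -0.1552, 0.2158]
tcp_rot: [0.72, 0.673, 0.126, -0.118]
contact_force: [0.1, 0.1, -1.6]
opening: 0.246
grip_force: 30.0
```

```bash
python3 t.py 563.4 -154.9 160.3 -3.75 20
```

```text
now mm [ 563.3 -155.2  215.8] tz [ 0.023  0.34  -0.94 ]
shift in current tool axes [-18.6   0.1  52.3] in target axes [-18.7   0.1  52.2]
turn [ 0.     0.001 -0.002] t 28.3 F [ 0.1  0.1 -1.6] open 0.246 grip 30.0
```

Request:
carry_out(moves=[[[-9.5,0,25,0,0,0,1],[-9,0,26,0,0,0,1],[0,0,20,0,0,0,1],[0,0,15,0,0,0,1],[0,0,3,0,0,0,1],[0,0,0,0,0,0,1],[0,0,0,0,0,0,1]]])

```text
time_s: 29.0
tool_pos: [0.5652, -0.142, 0.1274]
tcp_rot: [0.719, 0.673, 0.127, -0.117]
contact_force: [-0.3, 0.6, -0.9]
opening: 0.253
grip_force: 30.0
```

```bash
python3 t.py 564.2 -141.3 122.7 -3.75 20
```

```text
now mm [ 565.2 -142.   127.4] tz [ 0.025  0.34  -0.94 ]
shift in current tool axes [-1.  -1.1  4.7] in target axes [-1.  -1.1  4.7]
turn [ 0.002  0.001 -0.   ] t 29.0 F [-0.3  0.6 -0.9] open 0.253 grip 30.0
```

Request:
carry_out(moves=[[[-0.5,-0.7,2,0,0,0,1],[0,0,1,0,0,0,1],[0,0,0,0,0,0,1],[0,0,0,0,0,0,1]]])

```text
time_s: 29.4
tool_pos: [0.5642, -0.1417, 0.1238]
tcp_rot: [0.719, 0.673, 0.127, -0.118]
contact_force: [-0.0, -1.3, 1.6]
opening: 0.252
grip_force: 30.0
```

Request:
carry_out(moves=[[[0,0,0.7,0,0,0,1],[0,0,0,0,0,0,1],[0,0,0,0,0,0,1]]])

```text
time_s: 29.7
tool_pos: [0.5642, -0.1417, 0.1238]
tcp_rot: [0.719, 0.673, 0.127, -0.118]
contact_force: [-0.8, -2.6, 4.8]
opening: 0.252
grip_force: 30.0
```

Contact. Release and wait.

Request:
carry_out(moves=[[[0,0,0,0,0,0,0],[0,0,0,0,0,0,0],[0,0,0,0,0,0,0],[0,0,0,0,0,0,0],[0,0,0,0,0,0,0],[0,0,0,0,0,0,0],[0,0,0,0,0,0,0],[0,0,0,0,0,0,0],[0,0,0,0,0,0,0],[0,0,0,0,0,0,0],[0,0,0,0,0,0,0],[0,0,0,0,0,0,0],[0,0,0,0,0,0,0],[0,0,0,0,0,0,0],[0,0,0,0,0,0,0],[0,0,0,0,0,0,0],[0,0,0,0,0,0,0],[0,0,0,0,0,0,0],[0,0,0,0,0,0,0],[0,0,0,0,0,0,0]]])

```text
time_s: 31.7
tool_pos: [0.5637, -0.1409, 0.1224]
tcp_rot: [0.719, 0.673, 0.127, -0.119]
contact_force: [-0.4, -1.3, 0.8]
opening: 0.997
grip_force: 0.0
```

Run:
```python
from h import *
a,_=snapshot("scene");cv2.imwrite("pics/r3.png",cv2.resize(a[90:300,0:420],None,fx=1.8,fy=1.8)[...,::-1])
```

```text
(no output)
```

View pics/r3.png

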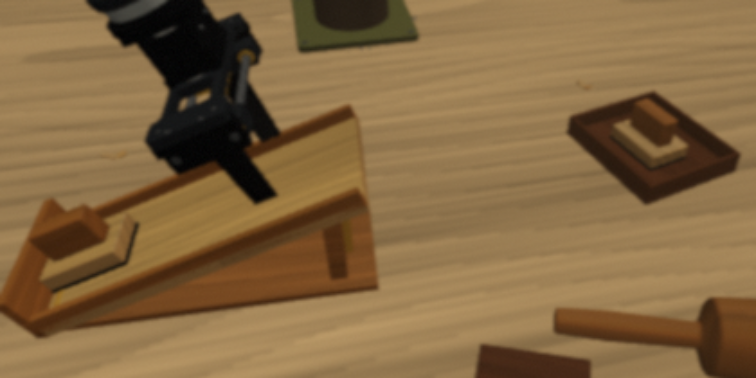

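Block B slid to the stop at the foot (crop 85,245), and A stands in the tray (650,135). Retreat along the deck normal and hand in.

Request:
carry_out(moves=[[[0,0,-20,0,0,0,0],[0,0,-30,0,0,0,0],[0,0,-35,0,0,0,0],[0,0,-30,0,0,0,0],[0,0,0,0,0,0,0],[0,0,0,0,0,0,0],[0,0,0,0,0,0,0],[0,0,0,0,0,0,0],[0,0,0,0,0,0,0],[0,0,0,0,0,0,0]]])

```text
time_s: 32.75
tool_pos: [0.5608, -0.1798, 0.2295]
tcp_rot: [0.719, 0.673, 0.127, -0.119]
contact_force: [0.3, 0.3, -0.0]
opening: 1.0
grip_force: 0.0
```

```bash
python3 -c "
from h import *
print(sense()['contact_force']);print(hand_in())"
```

```text
[ 0.27373821  0.2903325  -0.00689051]
the job is handed in; nothing more can be done
None
```

The block first nearest the robot held on the board and now stands upright in the tray; the other slid and lies where it stopped at the foot of the board, and the job was handed in at about 33 s (no verdict returned).

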